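Bolt the lid of a transit crate

TASK

Lock the crate's lid for shipping: lift the bolt's red-knobbed handle clear, slide the bolt across gently until the handle meets its stop, then turn the handle all the way down into the notch and let go. Never force the handle against the fittings, and leave the carton and tape roll on the crate and the blue bin beside it where they are.

Things in the scene. Friction and masses are not known exactly. Their poses are not given: they have to be found in the camera images.
- crate: Low closed plywood crate, 280 (x) x 340 (y) x 90 mm high, fixed. Origin: centre of its underside; z up, front long side at -x. The lid covers it to a seam at y = +49 mm; beyond is a fixed deck. On top a steel barrel bolt: a 14 mm rod along y at x = -30, z = 125 mm, slides to +y through bearings into a keeper on the deck (bearings and keeper up to z = 139 mm).
- fittings (a point): Fixed point of the crate at x = -56, y = -30, z = 122 mm, on the steel catch plate beside the rod (x = -62 to -50 mm). Along +y the plate has: the bay where the handle lies now, a 24 mm rail (top z = 139 mm), a 13 mm wide notch open at the top, a stop block (x = -62 to -18 mm, top z = 150 mm). They are marked if the handle presses on them with over 18 N.
- bolt_mouth (a point): Fixed point of the crate on the rod axis, at x = -30, y = 63, z = 125 mm: the mouth of the keeper. The catch plate is set differently on each crate: the stop ends the travel anywhere from 50 to 80 mm of bolt_slide, and no reading tells where; it must be felt. The handle drops into the notch from the stop or from up to 3 mm short of it.
- handle: The bolt's handle: a 10 mm round shank at right angles to the rod ending in a red ball knob of 26 mm diameter. Origin: on the rod axis where the shank leaves it. Its z runs along the shank to the knob; its y is the crate's y (the rod axis).
- knob (a point): Centre of the red ball knob, 70 mm from the rod axis. It can be pinched from above with the fingers closing along the rod, and pivots between the fingers as the handle turns.
- bolt_slide (a joint): Travel of rod and handle towards the crate's +y, m. 0 to 0.006 at the start (open); at 0 the shank is at crate y = -85 mm. Friction about 2 N.
- bolt_turn (a joint): Angle of the handle, rad: 0 = straight up, growing as the knob comes down towards the crate's -x; 1.15 to 1.4 at the start. A ledge ends the turn at about 1.5. It stays where it is left (friction 0.08 N m). It clears the rail only below about 0.7 rad. A push down on the knob is levered up two to three times if the shank lands on the rail.
- carton: Blue and white carton, 70 x 90 x 40 mm, 0.18 kg, loose on the far half of the crate's top. Origin: centre of its underside. Bystander.
- tape: Roll of tape, ring of 84 mm outer diameter, 45 mm high, 0.14 kg, loose on the far half of the crate's top. Origin: centre of its underside. Bystander.
- bin: Blue open parts bin, 150 x 100 x 75 mm, 0.7 kg, loose on the bench off the crate's +y end. Origin: centre of its underside. Bystander.

How it is judged:
On the way, in this order (a step that is already met when the one before it is completed fails the run):
1. the handle is lifted out of its bay (value of joint bolt_turn below 0.95 rad), for 0.1 s.
2. the bolt is slid across with the handle raised (value of joint bolt_slide above 0.042 m and value of joint bolt_turn below 1 rad), for 0.1 s.
At the end, for the whole second after the job is handed in: The bolt is across (bolt_slide over 44 mm) with its handle at rest down in the notch (bolt_turn over 1.3 rad), and carton, tape and bin are each within 20 mm of where they were (value of joint bolt_slide above 0.044 m and value of joint bolt_turn above 1.3 rad and velocity of joint bolt_turn between -0.05 and 0.05 rad/s and distance of each of carton, tape, bin from where it was at the start of the episode below 0.02 m); the robot touches nothing.
It fails at once if the handle is forced against the crate's fittings with more than 18 N (contact force between handle and crate above 18 N).
It fails at once if the carton, tape or bin is pushed more than 20 mm (distance of any of carton, tape, bin from where it was at the start of the episode above 0.02 m).
It also fails if it takes over 46 s, if anything falls off the work surface, if the arm or the gripper's body presses on something with over 40 N, if the wrist force passes 120 N, or if a joint passes its speed limit or range.

ROBOT

A 7-joint arm with a two-finger parallel gripper is mounted at the origin on the work surface. World frame = base frame: x ahead of the robot, y to its left, z up, the work surface at z = 0. Lengths are in m, angles in rad, forces in N, time in s.
With the tool pointing down it reaches from about 0.4 to 0.85 m from the base axis. Payload 4.5 kg.
Tool frame: the origin (TCP) lies at the very end of the fingers, on their centre line; the grasp point (between the pads) lies 19 mm behind it; z points along the fingers, y is the line along which they close (so a half turn about z gives the same grasp; the last joint's range is limited). The gripper opens to 85 mm and grips with 20 to 120 N. Pads are 22 mm wide; open, the fingers measure 114 mm over their backs; the gripper's body (76 mm by 85 mm) begins 54 mm behind the grasp point. The pads swing forward as they close: fully open they stand 13 mm farther back than shut.
Start: joints at [-1.196, 0.689, -0.195, 1.565, 0.157, 0.902, -0.215], TCP at [0.209, 0.589, 0.231] pointing down, gripper open.
Joint ranges: [-3.01, 3.01], [-0.46, 2.08], [-1.47, 1.51], [0.13, 2.56], [-1, 4.14], [0.04, 2.09], [-2.66, 2.66]. Speed limits (rad/s): [2.57, 2.57, 3.14, 3.14, 3.14, 3.14, 3.14].

INTERFACE

Orientations are given as a unit quaternion [w, x, y, z].
In Python, from cell import r, snapshot, camera_params gives the robot as it stands. The module is installed in compiled form; this text tells all that it offers.
- The arm moves only by the tool jog_arm, never from a script. Its argument "plan" is a list of rows, each a list of 5 numbers: the finger opening in cm, from 0 to 8.54, then the shift along the tool's x, y, z in cm, then the turn about the tool's z in degrees. A call has 1 to 20 rows; each row shifts and turns the commanded pose from where the row before left it, along the tool's axes as they then stand; what a row does not reach is not made up. A row lasts 1/10 s, in which the tool goes at most 50 mm and 8.59 degrees, less where a joint would pass 70% of its speed; a pose out of reach is approached as far as the arm can. A call is refused whole if a number of a shift passes 5 or a number of a turn 8.59, either way. A call with a gripper value outside its range is refused whole. The fingers move at their own pace and stop on an object; "grip_force" is the grip in N (left out, the last holds). Time passes only in rows, so rows that do not move let the fingers close. It gives the time, the measured TCP pose, the force, the opening and the grip force at its end, in the units of the state.
- r.observe(): the state, without advancing time (a new reading comes with each control period).
- snapshot(name): name is "side" or "top" or "wrist"; returns the picture (480x640x3 uint8, red, green, blue); there is no depth.
- camera_params(name): a dict with "intrinsics" (3x3 intrinsics, pixels), "k1" (the pictures are not rectified: a ray, as slopes to the right and down, at radius r is drawn at 1 + k1 r^2 times it, then the intrinsics apply), "cam_to_world" (4x4, takes a point from camera to world coordinates); the wrist camera has in their place "hand_eye" (4x4, takes a point from camera to tool coordinates, whose origin is the TCP and whose axes are the flange's). Camera axes: x right, y down, z forward; pixel columns grow to the right and rows downward; lengths in m; the calibration is good to about 2 mm. A picture is of the moment at which its call begins: read the wrist's pose just before it. camera_params takes no time and is no camera call.
- r.job_done(): hands the job in; it is judged then, once.
The state is a dict: "time": time; "joint_pos": joint angles; "joint_vel": joint speeds; "joint_efforts": joint torques, N m; "position": TCP position; "tool_rot": TCP orientation; "contact_force": force on the tool from outside, world axes, zero at the start; "torque": the same for the moment, N m; "gripper_width": opening from 0.0 (shut) to 1.0 (fully open); "grip_force": force on a finger pad.
Only numpy, scipy, OpenCV 4.12 (cv2) and the standard library are available. Lean on these libraries where they do the work, as an engineer would, in place of code of your own. Each camera call takes 0.05 s, during which the arm holds its last target. There are 200 camera calls.

## Working session

There is one attempt and no reset: what is moved stays moved. The work goes in short steps, Python scripts to look and compute and a tool call to move; the robot and the scene stay as the last step left them, time stands still between calls to the robot, and variables do not carry over. Pictures are saved under pics/ and viewed, at most 10 in all, crops included, and the job is handed in when it is done.

Besides the shell and the picture viewer there is one more tool, called after "Request:" by a JSON object that holds its "fn" and its "kwargs". jog_arm: Moves the arm, as the interface text tells. Its arguments: {"type":"object","properties":{"plan":{"type":"array"},"grip_force":{"type":"number"}},"required":["plan"]}

```bash
mkdir -p pics; cat > h.py <<'E'
import numpy as np, cv2
from cell import r, snapshot, camera_params
from scipy.spatial.transform import Rotation as R
def T():
    o=r.observe(); q=o["tool_rot"]; M=np.eye(4)
    M[:3,:3]=R.from_quat([q[1],q[2],q[3],q[0]]).as_matrix(); M[:3,3]=o["position"]; return M
def cam(n):
    p=camera_params(n); return p, (T()@np.array(p["hand_eye"]) if n=="wrist" else np.array(p["cam_to_world"]))
def ray(p,C,uv):
    K=np.array(p["intrinsics"]); s=cv2.undistortPoints(np.array([[uv]],float),K,np.array([p["k1"],0,0,0],float))[0,0]
    d=C[:3,:3]@[s[0],s[1],1]; return C[:3,3],d/np.linalg.norm(d)
def plane(p,C,uv,z):
    o,d=ray(p,C,uv); return o+d*(z-o[2])/d[2]
def meet(rays):
    A=sum(np.eye(3)-np.outer(d,d) for o,d in rays); b=sum((np.eye(3)-np.outer(d,d))@o for o,d in rays); return np.linalg.solve(A,b)
def red(im):
    h=cv2.cvtColor(im,cv2.COLOR_RGB2HSV); m=(((h[...,0]<8)|(h[...,0]>172))&(h[...,1]>140)&(h[...,2]>60)).astype(np.uint8)
    n,l,s,c=cv2.connectedComponentsWithStats(m); return sorted([(int(s[i,4]),c[i].round(1).tolist()) for i in range(1,n)],reverse=True)[:4]
E
python3 - <<'E'
from h import *
ims=[];rs=[]
for n in("side","top"):
    p,C=cam(n); im=snapshot(n); cv2.imwrite(f"pics/{n}0.png",im[...,::-1]); c=red(im); print(n,c,C[:3,3].round(3))
    if c: rs.append(ray(p,C,c[0][1]))
print(meet(rs) if len(rs)>1 else 0); o=r.observe(); print(o); print(T().round(3))
E
```

```text
side [(209, [376.1, 407.9])] [ 0.206 -0.489  1.006]
top [(181, [511.8, 327.0]), (29, [637.2, 320.1]), (5, [638.6, 327.2])] [0.501 0.125 0.889]
[ 0.51644082 -0.19414356  0.14331897]
{'time': 0.1, 'joint_pos': array([-1.19621148,  0.68991443, -0.19450731,  1.56624604,  0.15729265,
        0.90252955, -0.21510012]), 'joint_vel': array([-0.00114428, -0.00241481,  0.00079675, -0.0008451 ,  0.0002141 ,
        0.00130563, -0.00056652]), 'joint_efforts': array([-3.43970474e-03, -5.40600443e+01, -1.27166424e+00, -1.58985454e+01,
        9.33722098e-03,  4.36105969e-03, -1.79857358e-05]), 'position': array([0.20874155, 0.58847774, 0.2305534 ]), 'tool_rot': array([-8.02464889e-05,  1.69538236e-01,  9.85523240e-01, -8.50126703e-04]), 'contact_force': array([1.35098839, 0.10539477, 0.43165454]), 'torque': array([-0.03727318, -0.02122425,  0.05391359]), 'grip_force': 0.0, 'gripper_width': 0.9990098380131688}
[[-0.943  0.334 -0.     0.209]
 [ 0.334  0.943 -0.002  0.588]
 [-0.    -0.002 -1.     0.231]
 [ 0.     0.     0.     1.   ]]
```

View pics/top0.png

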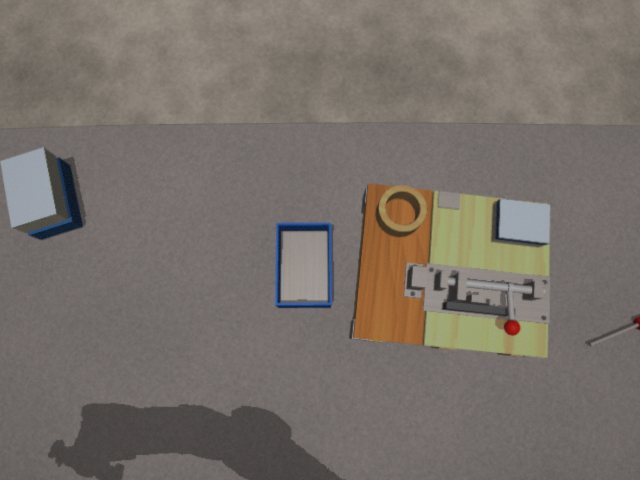

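View pics/side0.png

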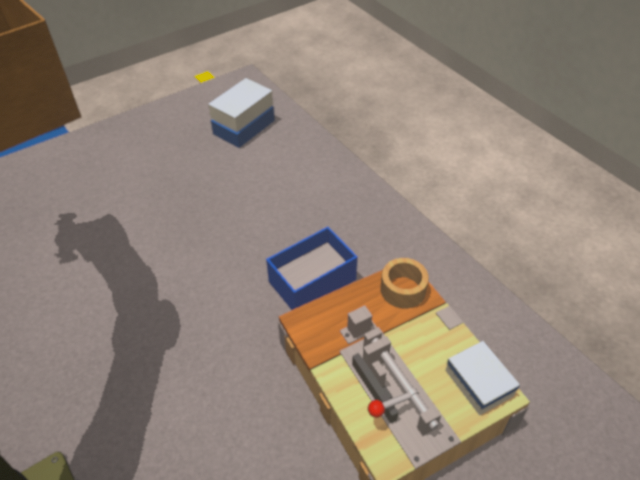

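The top view shows the crate lying nearly square to the world. Its top corners are at about (369,185), (550,204), (548,356) and (354,340), the rod runs from (535,290) to (440,282), and the red knob is at (512,327). The side view confirms the handle is in its bay, with the knob at (376,408).

```bash
python3 - <<'E'
from h import *
p,C=cam("top")
P=[plane(p,C,u,.09) for u in [(369,185),(550,204),(548,356),(354,340)]]
for q in P: print(q.round(4))
a=plane(p,C,(532,290),.13);b=plane(p,C,(468,284.5),.13)
for d in (P[0]-P[1],P[3]-P[2],b-a): print("yaw",np.degrees(np.arctan2(-d[0],d[1])),np.linalg.norm(d))
print("rod",a,b)
k=np.array([.5164,-.1941,.1433]); M=T()
g=k-[0,0,.019]; print("tool shift",(M[:3,:3].T@(g-M[:3,3])).round(4)*100, "tool y ang",np.degrees(np.arctan2(-M[0,1],M[1,1])))
im=cv2.imread("pics/top0.png")[250:350,390:560]; cv2.imwrite("pics/c0.png",cv2.resize(im,None,fx=4.6,fy=4.6,interpolation=cv2.INTER_CUBIC))
E
```

```text
[0.778  0.0269 0.09  ]
[ 0.741  -0.3103  0.09  ]
[ 0.4658 -0.2779  0.09  ]
[0.4994 0.0609 0.09  ]
yaw -6.260720160007717 0.3391754048957793
yaw -5.662845449202719 0.34050736894730804
yaw -5.593661838718935 0.1105792335404307
rod [ 0.57760603 -0.24014163  0.13      ] [ 0.5883845  -0.13008895  0.13      ]
tool shift [-55.15 -63.46  10.74] tool y ang -19.52195800605749
```

View pics/c0.png

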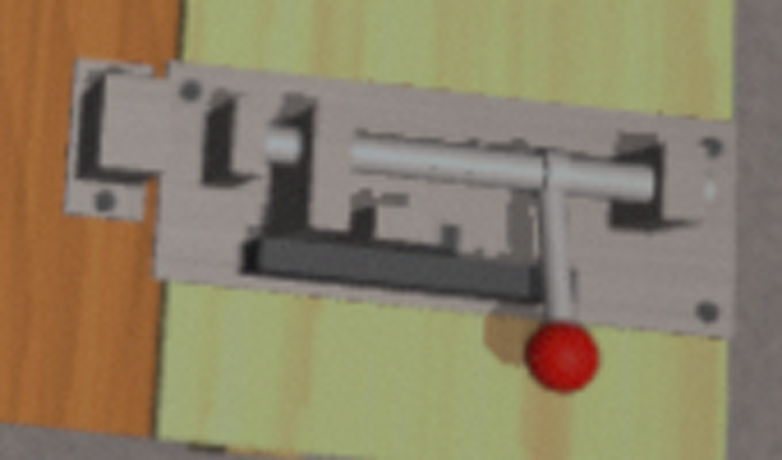

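Crate yaw is about −5.8°, so I turn the tool by −13.7° and swing over via an arc at the current height.

Request:
{"fn": "jog_arm", "kwargs": {"plan": [[8.5,0,0,0,-6.85],[8.5,0,0,0,-6.85],[8.5,-1.5,-1.7,0,0],[8.5,-3,-3.4,0,0],[8.5,-3,-3.4,0,0],[8.5,-3,-3.4,0,0],[8.5,-3,-3.4,0,0],[8.5,-3,-3.4,0,0],[8.5,-3,-3.4,0,0],[8.5,-3,-3.4,0,0],[8.5,-3,-3.4,0,0],[7,-2,-3.5,0,0],[7,-1.5,-4,0,0],[6,-1,-4.2,0,0],[6,-1,-4.2,0,0],[6,-1,-4.2,0,0],[6,-1,-4.2,0,0],[6,-1,-4.2,0,0],[6,-1,-4.2,0,0],[6,-1,-3,0,0]]}}

```text
time: 2.1
position: [0.5007, -0.0937, 0.2309]
tool_rot: [-0.001, 0.052, 0.999, -0.001]
contact_force: [-0.4, -0.4, -0.2]
gripper_width: 0.705
grip_force: 0.0
```

Request:
{"fn": "jog_arm", "kwargs": {"plan": [[6,-0.8,-3.2,0,0],[6,-0.9,-3.3,0,0],[6,-0.9,-3.3,0,0],[6,0,0,0,0]]}}

```text
time: 2.5
position: [0.5168, -0.1968, 0.2306]
tool_rot: [-0.0, 0.055, 0.998, -0.002]
contact_force: [-0.5, 0.1, -0.4]
gripper_width: 0.705
grip_force: 0.0
```

```bash
python3 - <<'E'
from h import *
p,C=cam("wrist"); M=T(); im=snapshot("wrist"); c=red(im); print(c, M[:3,3])
cv2.imwrite("pics/w1.png",im[...,::-1])
rs=[ray(p,C,c[0][1])]
for n in("side","top"):
    q,D=cam(n); cc=red(snapshot(n)); print(n,cc[:1]); 
k=plane(p,C,c[0][1],.143); print("wrist@.143",k)
ps,Cs=cam("side"); pt,Ct=cam("top")
rs+= [ray(ps,Cs,(376.1,407.9)),ray(pt,Ct,(511.8,327.0))]
k=meet(rs); print(k); print("shift cm",(M[:3,:3].T@(k-[0,0,.019]-M[:3,3])*100).round(2))
E
```

```text
[(1393, [28.0, 254.7]), (975, [327.5, 242.1])] [ 0.51682915 -0.19684791  0.23055583]
side [(208, [376.2, 407.9])]
top [(111, [510.0, 328.8])]
wrist@.143 [ 0.50332864 -0.4186667   0.143     ]
[ 0.48427115 -0.21342128  0.27104214]
shift cm [ 3.05 -2.01 -2.14]
```

View pics/w1.png

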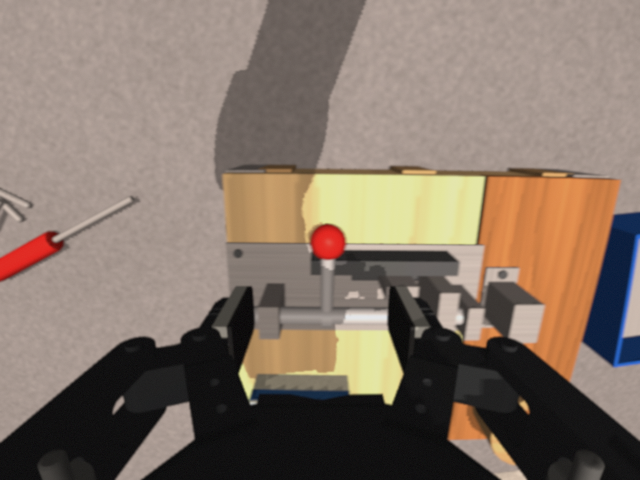

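The wrist view shows the knob at (327,242), centred between the fingers and with the crate square to the tool. The larger red blob at (28,255) is a screwdriver.

```bash
python3 - <<'E'
from h import *
M=T();rs=[]
for n,u in(("wrist",(327.5,242.1)),("side",(376.1,407.9)),("top",(511.8,327.0))):
    p,C=cam(n); rs.append(ray(p,C,u)); 
    if n=="wrist": print(plane(p,C,u,.143))
k=meet(rs); print(k); print("shift cm",(M[:3,:3].T@(k-[0,0,.019]-M[:3,3])*100).round(2))
E
```

```text
[ 0.51807998 -0.18564728  0.143     ]
[ 0.51685041 -0.19100742  0.14428583]
shift cm [-0.   -0.17 10.56]
```

```bash
python3 - <<'E'
from h import *
print(T().round(4), r.observe()["time"])
p,C=cam("wrist"); im=snapshot("wrist"); c=red(im); print(c); c=[x for x in c if x[1][0]>200][0]
print(plane(p,C,c[1],.1435),T()[:3,3])
E
```

```text
[[-9.949e-01  1.012e-01 -7.000e-04  5.171e-01]
 [ 1.012e-01  9.949e-01  1.100e-03 -1.895e-01]
 [ 9.000e-04  1.100e-03 -1.000e+00  2.309e-01]
 [ 0.000e+00  0.000e+00  0.000e+00  1.000e+00]] 2.65
[(1188, [23.5, 250.9]), (980, [315.6, 243.0])]
[ 0.51774475 -0.19411424  0.1435    ] [ 0.51718637 -0.18883773  0.23107433]
```

Request:
{"fn": "jog_arm", "kwargs": {"plan": [[6,0,-0.25,1.5,0],[6,-0.05,-0.25,2.5,0],[5,0,0,2.5,0],[5,0,0,2,0],[5,0,0,1.5,0],[5,0,0,0.8,0],[5,0,0,0,0],[5,0,0,0,0],[5,0,0,0,0],[5,0,0,0,0]]}}

```text
time: 3.7
position: [0.5179, -0.1953, 0.1241]
tool_rot: [0.001, 0.051, 0.999, -0.0]
contact_force: [-0.5, 0.0, -0.6]
gripper_width: 0.587
grip_force: 0.0
```

```bash
python3 - <<'E'
from h import *
M=T(); p,C=cam("wrist"); im=snapshot("wrist"); c=red(im); print(c)
cv2.imwrite("pics/w2.png",im[...,::-1]); c=min(c,key=lambda x:abs(x[1][0]-320)); k=plane(p,C,c[1],.1435)
print(k,M[:3,3],(M[:3,:3].T@(k-[0,0,.019]-M[:3,3])*100).round(2))
E
```

```text
[(3158, [326.2, 315.5])]
[ 0.51774026 -0.19406952  0.1435    ] [ 0.51789192 -0.19534376  0.12406745] [ 0.03  0.13 -0.04]
```

View pics/w2.png

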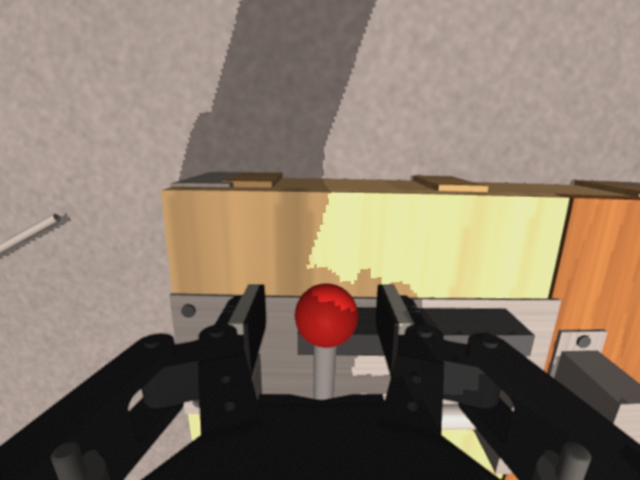

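The knob at (326,315) lies between the pads, about 1.3 mm towards +y of centre. I correct that and close gently.

Request:
{"fn": "jog_arm", "kwargs": {"plan": [[4,0,0.13,0.2,0],[3.2,0,0,0,0],[3,0,0,0,0],[2.8,0,0,0,0],[2.7,0,0,0,0],[2.6,0,0,0,0],[2.5,0,0,0,0],[2.4,0,0,0,0],[2.3,0,0,0,0]], "grip_force": 20}}

```text
time: 4.65
position: [0.5175, -0.1935, 0.1212]
tool_rot: [-0.0, 0.051, 0.999, 0.0]
contact_force: [-0.7, 2.8, 0.3]
gripper_width: 0.285
grip_force: 19.6
```

Request:
{"fn": "jog_arm", "kwargs": {"plan": [[2.3,-0.11,0,-0.35,0],[2.3,-0.12,0,-0.34,0],[2.3,-0.14,0,-0.32,0],[2.3,-0.15,0,-0.32,0],[2.3,-0.17,0,-0.31,0],[2.3,-0.18,0,-0.3,0],[2.3,0,0,0,0]]}}

```text
time: 5.35
position: [0.5261, -0.195, 0.1411]
tool_rot: [-0.0, 0.051, 0.999, -0.0]
contact_force: [-1.8, 2.3, 0.5]
gripper_width: 0.284
grip_force: 19.9
```

Lifting freely; I continue to about 0.5 rad.

Request:
{"fn": "jog_arm", "kwargs": {"plan": [[2.3,-0.2,0,-0.29,0],[2.3,-0.21,0,-0.28,0],[2.3,-0.22,0,-0.27,0],[2.3,-0.24,0,-0.26,0],[2.3,-0.25,0,-0.25,0],[2.3,-0.26,0,-0.23,0],[2.3,-0.27,0,-0.22,0],[2.3,-0.28,0,-0.2,0],[2.3,-0.3,0,-0.19,0],[2.3,-0.3,0,-0.18,0],[2.3,0,0,0,0],[2.3,0,0,0,0]]}}

```text
time: 6.55
position: [0.5522, -0.1979, 0.1649]
tool_rot: [0.001, 0.051, 0.999, -0.0]
contact_force: [-2.8, 0.3, 2.3]
gripper_width: 0.286
grip_force: 19.9
```

```bash
python3 - <<'E'
from h import *
im=snapshot("wrist"); cv2.imwrite("pics/w3.png",im[...,::-1]); print(T()[:3,3],r.observe()["contact_force"])
for n in("top","side"): print(red(snapshot(n))[:2])
E
```

```text
[ 0.55215379 -0.19793558  0.16485152] [-1.6685727  -0.24310066  2.32972738]
[(53, [523.7, 311.7])]
[(180, [393.4, 385.6])]
```

View pics/w3.png

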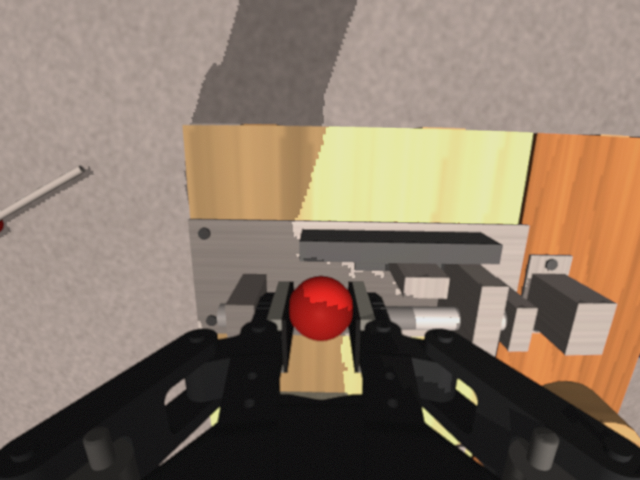

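The knob is held and the handle raised, with the shank clear of the rail. The light block at about (404–447, 278) looks like the stop. I slide 36 mm, which stays short of any possible stop.

Request:
{"fn": "jog_arm", "kwargs": {"plan": [[2.3,0,0.1,0,0],[2.3,0,0.2,0,0],[2.3,0,0.3,0,0],[2.3,0,0.4,0,0],[2.3,0,0.4,0,0],[2.3,0,0.4,0,0],[2.3,0,0.4,0,0],[2.3,0,0.4,0,0],[2.3,0,0.4,0,0],[2.3,0,0.3,0,0],[2.3,0,0.2,0,0],[2.3,0,0.1,0,0],[2.3,0,0,0,0],[2.3,0,0,0,0]]}}

```text
time: 8.1
position: [0.5554, -0.1612, 0.1643]
tool_rot: [0.0, 0.051, 0.999, 0.0]
contact_force: [2.7, -0.8, -5.3]
gripper_width: 0.289
grip_force: 19.9
```

```bash
python3 - <<'E'
from h import *
print(T()[:3,3],r.observe()["contact_force"])
p,C=cam("wrist"); C=C.copy(); M=T()
C[:3,3]+=np.array([.5522,-.1979,.1649])-M[:3,3]
y=M[:3,1]; q=plane(p,C,(404,278),.150); k=plane(p,C,(321,308),.187)
print(q,k,"gap mm shank-face",((q-k)@y)*1000-5, ((q-[.5522,-.1979,.1649])@y)*1000-5)
E
```

```text
[ 0.55536469 -0.16123283  0.16429457] [ 2.71475834 -0.8281637  -5.28279634]
[ 0.55402635 -0.15685127  0.15      ] [ 0.54706891 -0.19827931  0.187     ] gap mm shank-face 36.891771744715896 36.01150457050646
```

Almost no axial force yet. The 6 N is purely along the shank, from the slight yaw misfit. I relax towards the rod and then probe in 1 mm steps.

Request:
{"fn": "jog_arm", "kwargs": {"plan": [[2.3,-0.04,0,0.08,0],[2.3,0,0,0,0],[2.3,0,0,0,0]]}}

```text
time: 8.4
position: [0.5546, -0.1612, 0.1636]
tool_rot: [-0.001, 0.051, 0.999, 0.0]
contact_force: [-2.2, 0.1, 1.9]
gripper_width: 0.287
grip_force: 20.1
```

Request:
{"fn": "jog_arm", "kwargs": {"plan": [[2.3,0,0.1,0,0],[2.3,0,0,0,0],[2.3,0,0,0,0]]}}

```text
time: 8.7
position: [0.5546, -0.1611, 0.1636]
tool_rot: [-0.001, 0.051, 0.999, -0.0]
contact_force: [-4.4, -1.4, 3.1]
gripper_width: 0.288
grip_force: 20.2
```

Request:
{"fn": "jog_arm", "kwargs": {"plan": [[2.3,0,0.1,0,0],[2.3,0,0,0,0],[2.3,0,0,0,0]]}}

```text
time: 9.0
position: [0.5548, -0.1599, 0.1635]
tool_rot: [-0.001, 0.051, 0.999, -0.0]
contact_force: [-4.8, -1.3, 5.0]
gripper_width: 0.285
grip_force: 20.3
```

Request:
{"fn": "jog_arm", "kwargs": {"plan": [[2.3,0.02,0.1,-0.04,0],[2.3,0,0.1,0,0],[2.3,0,0.1,0,0],[2.3,0,0.1,0,0],[2.3,0,0,0,0],[2.3,0,0,0,0]]}}

```text
time: 9.6
position: [0.5558, -0.1553, 0.1639]
tool_rot: [0.0, 0.051, 0.999, 0.0]
contact_force: [-4.4, -1.8, 1.8]
gripper_width: 0.286
grip_force: 20.1
```

Request:
{"fn": "jog_arm", "kwargs": {"plan": [[2.3,0,0.1,0,0],[2.3,0,0,0,0],[2.3,0,0,0,0]]}}

```text
time: 9.9
position: [0.556, -0.1545, 0.164]
tool_rot: [0.0, 0.051, 0.999, 0.0]
contact_force: [-4.4, -0.9, 1.0]
gripper_width: 0.289
grip_force: 20.1
```

Request:
{"fn": "jog_arm", "kwargs": {"plan": [[2.3,0,0.1,0,0],[2.3,0,0,0,0],[2.3,0,0,0,0]]}}

```text
time: 10.2
position: [0.5561, -0.1536, 0.164]
tool_rot: [0.0, 0.051, 0.999, 0.0]
contact_force: [-4.2, -1.4, 1.6]
gripper_width: 0.288
grip_force: 20.1
```

Request:
{"fn": "jog_arm", "kwargs": {"plan": [[2.3,0,0.06,0,0],[2.3,0,0.06,0,0],[2.3,0,0,0,0]]}}

```text
time: 10.5
position: [0.5562, -0.1524, 0.164]
tool_rot: [0.0, 0.051, 0.999, 0.0]
contact_force: [-3.0, -1.6, 0.7]
gripper_width: 0.285
grip_force: 20.1
```

Request:
{"fn": "jog_arm", "kwargs": {"plan": [[2.3,0,0.06,0,0],[2.3,0,0.06,0,0],[2.3,0,0,0,0]]}}

```text
time: 10.8
position: [0.5564, -0.1511, 0.164]
tool_rot: [0.0, 0.051, 0.999, 0.0]
contact_force: [-2.3, -1.3, 0.5]
gripper_width: 0.284
grip_force: 20.1
```

Request:
{"fn": "jog_arm", "kwargs": {"plan": [[2.3,0,0.06,0,0],[2.3,0,0.06,0,0],[2.3,0,0,0,0]]}}

```text
time: 11.1
position: [0.5565, -0.1499, 0.164]
tool_rot: [0.0, 0.051, 0.999, 0.0]
contact_force: [-2.8, -2.0, 1.3]
gripper_width: 0.29
grip_force: 20.1
```

Request:
{"fn": "jog_arm", "kwargs": {"plan": [[2.3,0,0.06,0,0],[2.3,0,0.06,0,0],[2.3,0,0,0,0]]}}

```text
time: 11.4
position: [0.5566, -0.1487, 0.164]
tool_rot: [0.0, 0.051, 0.999, 0.0]
contact_force: [-2.8, -1.6, -0.0]
gripper_width: 0.285
grip_force: 20.1
```

Request:
{"fn": "jog_arm", "kwargs": {"plan": [[2.3,0,0.06,0,0],[2.3,0,0.06,0,0],[2.3,0,0,0,0]]}}

```text
time: 11.7
position: [0.5568, -0.1475, 0.164]
tool_rot: [0.0, 0.051, 0.999, 0.0]
contact_force: [-1.8, -1.8, 0.6]
gripper_width: 0.282
grip_force: 20.1
```

```bash
python3 - <<'E'
from h import *
im=snapshot("wrist"); cv2.imwrite("pics/w4.png",im[...,::-1])
E
```

```text
(no output)
```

View pics/w4.png

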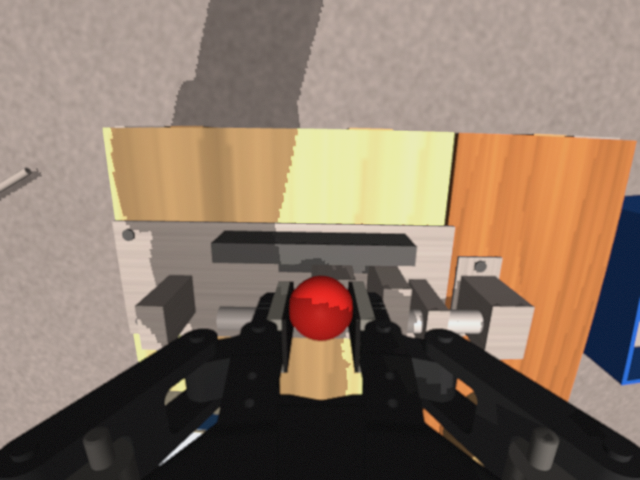

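The view shows the knob at (320,308), with a fitting just ahead at (370–408, 268–300). I keep feeling for contact.

Request:
{"fn": "jog_arm", "kwargs": {"plan": [[2.3,0,0.06,0,0],[2.3,0,0.06,0,0],[2.3,0,0,0,0]]}}

```text
time: 12.05
position: [0.5569, -0.1463, 0.164]
tool_rot: [0.0, 0.051, 0.999, 0.0]
contact_force: [-1.2, -1.0, 0.0]
gripper_width: 0.288
grip_force: 20.1
```

Request:
{"fn": "jog_arm", "kwargs": {"plan": [[2.3,0,0.06,0,0],[2.3,0,0.06,0,0],[2.3,0,0,0,0]]}}

```text
time: 12.35
position: [0.557, -0.1452, 0.164]
tool_rot: [0.0, 0.051, 0.999, 0.0]
contact_force: [-0.8, -1.4, -0.6]
gripper_width: 0.287
grip_force: 20.0
```

Request:
{"fn": "jog_arm", "kwargs": {"plan": [[2.3,0,0.06,0,0],[2.3,0,0.06,0,0],[2.3,0,0,0,0]]}}

```text
time: 12.65
position: [0.5572, -0.144, 0.164]
tool_rot: [0.0, 0.051, 0.999, 0.0]
contact_force: [-0.4, -1.6, -0.2]
gripper_width: 0.283
grip_force: 20.0
```

Request:
{"fn": "jog_arm", "kwargs": {"plan": [[2.3,0,0.06,0,0],[2.3,0,0.06,0,0],[2.3,0,0,0,0]]}}

```text
time: 12.95
position: [0.5573, -0.1428, 0.164]
tool_rot: [0.0, 0.051, 0.999, 0.0]
contact_force: [-0.5, -1.1, 0.1]
gripper_width: 0.288
grip_force: 20.0
```

Request:
{"fn": "jog_arm", "kwargs": {"plan": [[2.3,0,0.06,0,0],[2.3,0,0.06,0,0],[2.3,0,0,0,0]]}}

```text
time: 13.25
position: [0.5574, -0.1416, 0.164]
tool_rot: [0.0, 0.051, 0.999, 0.0]
contact_force: [-0.8, -2.2, -0.8]
gripper_width: 0.284
grip_force: 20.0
```

Request:
{"fn": "jog_arm", "kwargs": {"plan": [[2.3,0,0.06,0,0],[2.3,0,0.06,0,0],[2.3,0,0,0,0]]}}

```text
time: 13.55
position: [0.5575, -0.1404, 0.164]
tool_rot: [0.0, 0.051, 0.999, 0.0]
contact_force: [-0.3, -1.1, -1.4]
gripper_width: 0.289
grip_force: 20.0
```

Request:
{"fn": "jog_arm", "kwargs": {"plan": [[2.3,0,0.06,0,0],[2.3,0,0.06,0,0],[2.3,0,0,0,0]]}}

```text
time: 13.85
position: [0.5577, -0.1392, 0.164]
tool_rot: [0.0, 0.051, 0.999, 0.0]
contact_force: [0.3, -2.0, -1.1]
gripper_width: 0.287
grip_force: 20.0
```

Request:
{"fn": "jog_arm", "kwargs": {"plan": [[2.3,0,0.06,0,0],[2.3,0,0.06,0,0],[2.3,0,0,0,0]]}}

```text
time: 14.15
position: [0.5577, -0.138, 0.164]
tool_rot: [0.0, 0.051, 0.999, 0.0]
contact_force: [1.8, -2.4, -2.0]
gripper_width: 0.281
grip_force: 20.0
```

Request:
{"fn": "jog_arm", "kwargs": {"plan": [[2.3,0,0.06,0,0],[2.3,0,0.06,0,0],[2.3,0,0,0,0]]}}

```text
time: 14.45
position: [0.5578, -0.1368, 0.1639]
tool_rot: [0.0, 0.051, 0.999, 0.0]
contact_force: [2.0, -1.8, -0.9]
gripper_width: 0.287
grip_force: 20.0
```

Request:
{"fn": "jog_arm", "kwargs": {"plan": [[2.3,-0.02,0.06,0.02,0],[2.3,0,0.06,0,0],[2.3,0,0,0,0]]}}

```text
time: 14.75
position: [0.5578, -0.1356, 0.1638]
tool_rot: [-0.0, 0.051, 0.999, 0.0]
contact_force: [0.3, -1.7, -0.3]
gripper_width: 0.287
grip_force: 20.0
```

Request:
{"fn": "jog_arm", "kwargs": {"plan": [[2.3,0,0.06,0,0],[2.3,0,0.06,0,0],[2.3,0,0,0,0]]}}

```text
time: 15.05
position: [0.5579, -0.1344, 0.1638]
tool_rot: [-0.0, 0.051, 0.999, 0.0]
contact_force: [-0.9, -1.3, -0.3]
gripper_width: 0.28
grip_force: 20.0
```

Request:
{"fn": "jog_arm", "kwargs": {"plan": [[2.3,0,0.06,0,0],[2.3,0,0.06,0,0],[2.3,0,0,0,0]]}}

```text
time: 15.35
position: [0.5581, -0.1332, 0.1638]
tool_rot: [-0.0, 0.051, 0.999, 0.0]
contact_force: [-0.8, -2.2, 0.9]
gripper_width: 0.287
grip_force: 20.1
```

Request:
{"fn": "jog_arm", "kwargs": {"plan": [[2.3,0,0.06,0,0],[2.3,0,0.06,0,0],[2.3,0,0,0,0]]}}

```text
time: 15.65
position: [0.5582, -0.132, 0.1638]
tool_rot: [-0.0, 0.051, 0.999, 0.0]
contact_force: [-1.1, -2.0, 0.5]
gripper_width: 0.284
grip_force: 20.1
```

Request:
{"fn": "jog_arm", "kwargs": {"plan": [[2.3,0,0.06,0,0],[2.3,0,0.06,0,0],[2.3,0,0,0,0]]}}

```text
time: 15.95
position: [0.5584, -0.1308, 0.1638]
tool_rot: [-0.0, 0.051, 0.999, 0.0]
contact_force: [-2.1, -1.8, -0.1]
gripper_width: 0.286
grip_force: 20.1
```

Request:
{"fn": "jog_arm", "kwargs": {"plan": [[2.3,0,0.06,0,0],[2.3,0,0.06,0,0],[2.3,0,0,0,0]]}}

```text
time: 16.25
position: [0.5586, -0.1296, 0.1638]
tool_rot: [-0.0, 0.051, 0.999, 0.0]
contact_force: [-1.7, -2.1, 0.7]
gripper_width: 0.284
grip_force: 20.1
```

Request:
{"fn": "jog_arm", "kwargs": {"plan": [[2.3,0,0.06,0,0],[2.3,0,0.06,0,0],[2.3,0,0,0,0]]}}

```text
time: 16.55
position: [0.5587, -0.1284, 0.1637]
tool_rot: [-0.0, 0.051, 0.999, 0.0]
contact_force: [-1.7, -0.9, 1.7]
gripper_width: 0.288
grip_force: 20.1
```

Request:
{"fn": "jog_arm", "kwargs": {"plan": [[2.3,0,0.06,0,0],[2.3,0,0.06,0,0],[2.3,0,0,0,0]]}}

```text
time: 16.85
position: [0.5588, -0.1273, 0.1638]
tool_rot: [-0.0, 0.051, 0.999, 0.0]
contact_force: [-1.7, -1.8, 1.0]
gripper_width: 0.286
grip_force: 20.1
```

Request:
{"fn": "jog_arm", "kwargs": {"plan": [[2.3,0,0.06,0,0],[2.3,0,0.06,0,0],[2.3,0,0,0,0]]}}

```text
time: 17.15
position: [0.559, -0.1261, 0.1638]
tool_rot: [-0.0, 0.051, 0.999, 0.0]
contact_force: [-1.6, -1.9, 0.5]
gripper_width: 0.286
grip_force: 20.1
```

Request:
{"fn": "jog_arm", "kwargs": {"plan": [[2.3,0,0.06,0,0],[2.3,0,0.06,0,0],[2.3,0,0,0,0]]}}

```text
time: 17.45
position: [0.5591, -0.1249, 0.1638]
tool_rot: [0.0, 0.051, 0.999, 0.0]
contact_force: [-1.7, -1.1, 1.4]
gripper_width: 0.285
grip_force: 20.1
```

Request:
{"fn": "jog_arm", "kwargs": {"plan": [[2.3,0,0.06,0,0],[2.3,0,0.06,0,0],[2.3,0,0,0,0]]}}

```text
time: 17.75
position: [0.5593, -0.1237, 0.1638]
tool_rot: [0.0, 0.051, 0.999, 0.0]
contact_force: [-1.3, -1.9, 0.6]
gripper_width: 0.287
grip_force: 20.1
```

Request:
{"fn": "jog_arm", "kwargs": {"plan": [[2.3,0,0.06,0,0],[2.3,0,0.06,0,0],[2.3,0,0,0,0]]}}

```text
time: 18.05
position: [0.5594, -0.1225, 0.1638]
tool_rot: [0.0, 0.051, 0.999, 0.0]
contact_force: [-1.8, -2.1, 1.0]
gripper_width: 0.287
grip_force: 20.1
```

```bash
python3 - <<'E'
from h import *
im=snapshot("wrist"); cv2.imwrite("pics/w5.png",im[...,::-1])
E
```

```text
(no output)
```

View pics/w5.png

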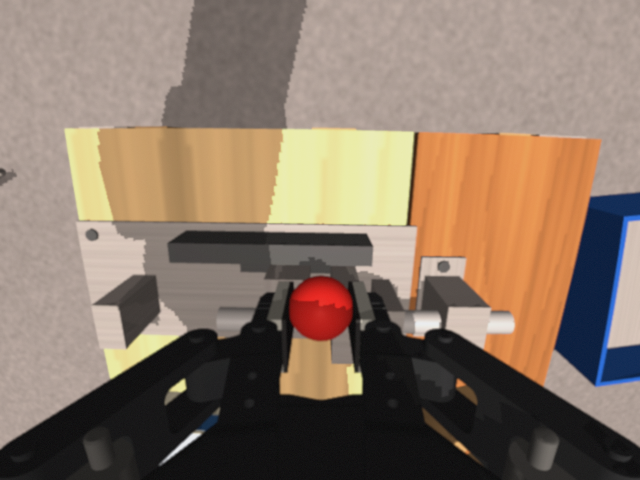

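The view shows the rod now well through the keeper at (500,322). The stop block's edge is at about (333–355, 270–350), right beside the shank, so contact should be close.

Request:
{"fn": "jog_arm", "kwargs": {"plan": [[2.3,0,0.05,0,0],[2.3,0,0.05,0,0],[2.3,0,0,0,0]]}}

```text
time: 18.4
position: [0.5595, -0.1216, 0.1638]
tool_rot: [0.0, 0.051, 0.999, 0.0]
contact_force: [-1.5, -2.5, -0.3]
gripper_width: 0.288
grip_force: 20.1
```

Request:
{"fn": "jog_arm", "kwargs": {"plan": [[2.3,0,0.05,0,0],[2.3,0,0.05,0,0],[2.3,0,0,0,0]]}}

```text
time: 18.7
position: [0.5596, -0.1209, 0.1638]
tool_rot: [0.0, 0.051, 0.999, -0.0]
contact_force: [-1.4, -1.9, -0.4]
gripper_width: 0.284
grip_force: 20.1
```

Request:
{"fn": "jog_arm", "kwargs": {"plan": [[2.3,0,0,0,0],[2.3,0,0,0,0],[2.3,0,0,0,0]]}}

```text
time: 19.0
position: [0.5596, -0.1208, 0.1638]
tool_rot: [0.0, 0.051, 0.999, -0.0]
contact_force: [-1.6, -2.6, 0.4]
gripper_width: 0.284
grip_force: 20.1
```

Request:
{"fn": "jog_arm", "kwargs": {"plan": [[2.3,0,0.05,0,0],[2.3,0,0.03,0,0],[2.3,0,0,0,0]]}}

```text
time: 19.3
position: [0.5596, -0.1208, 0.1637]
tool_rot: [-0.0, 0.051, 0.999, -0.001]
contact_force: [-1.3, -4.5, -0.5]
gripper_width: 0.286
grip_force: 20.1
```

Request:
{"fn": "jog_arm", "kwargs": {"plan": [[2.3,0,0.04,0,0],[2.3,0,0.02,0,0],[2.3,0,0,0,0]]}}

```text
time: 19.6
position: [0.5596, -0.1208, 0.1638]
tool_rot: [0.0, 0.051, 0.999, -0.001]
contact_force: [-1.3, -5.7, -0.2]
gripper_width: 0.29
grip_force: 20.2
```

The handle is on the stop: position stalls while the force climbs to 5.7 N. I back off about 1 mm.

Request:
{"fn": "jog_arm", "kwargs": {"plan": [[2.3,0,-0.15,0,0],[2.3,0,-0.2,0,0],[2.3,0,0,0,0],[2.3,0,0,0,0]]}}

```text
time: 20.0
position: [0.5596, -0.1211, 0.1638]
tool_rot: [0.0, 0.05, 0.999, 0.001]
contact_force: [-0.8, 2.6, -0.8]
gripper_width: 0.286
grip_force: 20.1
```

Request:
{"fn": "jog_arm", "kwargs": {"plan": [[2.3,0,-0.1,0,0],[2.3,0,0,0,0],[2.3,0,0,0,0]]}}

```text
time: 20.3
position: [0.5593, -0.1233, 0.1638]
tool_rot: [0.0, 0.051, 0.999, 0.0]
contact_force: [-0.8, 2.3, -0.3]
gripper_width: 0.286
grip_force: 20.1
```

Request:
{"fn": "jog_arm", "kwargs": {"plan": [[2.3,0,0.1,0,0],[2.3,0,0.1,0,0],[2.3,0,0,0,0],[2.3,0,0,0,0]]}}

```text
time: 20.7
position: [0.5594, -0.1228, 0.1638]
tool_rot: [0.0, 0.051, 0.999, -0.001]
contact_force: [-0.2, -1.7, -0.4]
gripper_width: 0.289
grip_force: 20.1
```

Request:
{"fn": "jog_arm", "kwargs": {"plan": [[2.3,0,0.06,0,0],[2.3,0,0,0,0],[2.3,0,0,0,0]]}}

```text
time: 21.0
position: [0.5595, -0.1213, 0.1638]
tool_rot: [0.0, 0.051, 0.999, -0.0]
contact_force: [-0.6, -2.0, -0.3]
gripper_width: 0.282
grip_force: 20.1
```

About 0.5 mm short of the stop. I relax the axial command and start turning down to 0.61 rad.

Request:
{"fn": "jog_arm", "kwargs": {"plan": [[2.3,0.15,-0.08,0.09,0],[2.3,0.15,0,0.09,0],[2.3,0.15,0,0.1,0],[2.3,0.14,0,0.1,0],[2.3,0,0,0,0],[2.3,0,0,0,0]]}}

```text
time: 21.6
position: [0.5542, -0.1207, 0.1599]
tool_rot: [0.001, 0.051, 0.999, 0.0]
contact_force: [3.5, 1.6, -3.5]
gripper_width: 0.286
grip_force: 20.0
```

Request:
{"fn": "jog_arm", "kwargs": {"plan": [[2.3,0.12,0,0.12,0],[2.3,0.13,0,0.12,0],[2.3,0.14,0,0.11,0],[2.3,0.13,0,0.11,0],[2.3,0,0,0,0],[2.3,0,0,0,0]]}}

```text
time: 22.2
position: [0.5485, -0.1207, 0.1553]
tool_rot: [0.0, 0.051, 0.999, 0.0]
contact_force: [4.0, 1.1, -2.6]
gripper_width: 0.29
grip_force: 20.0
```

Request:
{"fn": "jog_arm", "kwargs": {"plan": [[2.3,0.11,0,0.14,0],[2.3,0.12,0,0.13,0],[2.3,0,0,0,0],[2.3,0,0,0,0]]}}

```text
time: 22.6
position: [0.5455, -0.1206, 0.1525]
tool_rot: [-0.001, 0.051, 0.999, -0.0]
contact_force: [1.0, 1.1, -0.6]
gripper_width: 0.285
grip_force: 20.1
```

Request:
{"fn": "jog_arm", "kwargs": {"plan": [[2.3,0.12,0,0.12,0],[2.3,0.12,0,0.12,0],[2.3,0,0,0,0],[2.3,0,0,0,0]]}}

```text
time: 23.0
position: [0.5433, -0.1204, 0.1501]
tool_rot: [-0.0, 0.051, 0.999, 0.0]
contact_force: [1.4, 2.6, -0.1]
gripper_width: 0.284
grip_force: 20.1
```

Request:
{"fn": "jog_arm", "kwargs": {"plan": [[2.3,0.12,0.04,0.13,0],[2.3,0.11,0,0.13,0],[2.3,0,0,0,0],[2.3,0,0,0,0]]}}

```text
time: 23.4
position: [0.5411, -0.1201, 0.1475]
tool_rot: [-0.0, 0.051, 0.999, -0.0]
contact_force: [0.7, -0.1, -0.3]
gripper_width: 0.282
grip_force: 20.1
```

Request:
{"fn": "jog_arm", "kwargs": {"plan": [[2.3,0.11,0,0.14,0],[2.3,0.1,0,0.14,0],[2.3,0.1,0,0.14,0],[2.3,0.1,0,0.14,0],[2.3,0,0,0,0],[2.3,0,0,0,0]]}}

```text
time: 24.0
position: [0.5371, -0.1196, 0.1418]
tool_rot: [-0.0, 0.051, 0.999, -0.0]
contact_force: [1.1, -0.2, -0.9]
gripper_width: 0.286
grip_force: 20.1
```

Request:
{"fn": "jog_arm", "kwargs": {"plan": [[2.3,0.1,0,0.15,0],[2.3,0.09,0,0.15,0],[2.3,0.09,0,0.15,0],[2.3,0.08,0,0.15,0],[2.3,0.08,0,0.16,0],[2.3,0.08,0,0.16,0],[2.3,0.07,0,0.16,0],[2.3,0.07,0,0.16,0],[2.3,0,0,0,0],[2.3,0,0,0,0]]}}

```text
time: 25.0
position: [0.5307, -0.1187, 0.1294]
tool_rot: [-0.0, 0.051, 0.999, 0.0]
contact_force: [2.1, -2.5, -2.1]
gripper_width: 0.284
grip_force: 20.1
```

Request:
{"fn": "jog_arm", "kwargs": {"plan": [[2.3,0.06,-0.04,0.16,0],[2.3,0.06,0,0.16,0],[2.3,0.05,0,0.17,0],[2.3,0.05,0,0.17,0],[2.3,0.05,0,0.17,0],[2.3,0.04,0,0.17,0],[2.3,0.04,0,0.17,0],[2.3,0.03,0,0.17,0],[2.3,0,0,0,0],[2.3,0,0,0,0]]}}

```text
time: 26.0
position: [0.5269, -0.1184, 0.116]
tool_rot: [-0.0, 0.051, 0.999, 0.0]
contact_force: [0.4, 0.7, 0.2]
gripper_width: 0.288
grip_force: 20.2
```

Request:
{"fn": "jog_arm", "kwargs": {"plan": [[2.3,0.03,0,0.17,0],[2.3,0.02,0,0.17,0],[2.3,0.02,0,0.1,0],[2.3,0,0,0,0],[2.3,0,0,0,0]]}}

```text
time: 26.5
position: [0.5263, -0.1183, 0.1117]
tool_rot: [-0.0, 0.051, 0.999, 0.0]
contact_force: [0.6, 2.4, -0.9]
gripper_width: 0.287
grip_force: 20.2
```

Request:
{"fn": "jog_arm", "kwargs": {"plan": [[2.3,0.01,0,0.1,0],[2.3,0.01,0,0.1,0],[2.3,0,0,0,0],[2.3,0,0,0,0]]}}

```text
time: 26.9
position: [0.5261, -0.1185, 0.1098]
tool_rot: [0.0, 0.051, 0.999, 0.0]
contact_force: [1.3, 1.7, 0.1]
gripper_width: 0.287
grip_force: 20.3
```

Down at about 1.47 rad. I release and retreat straight up.

Request:
{"fn": "jog_arm", "kwargs": {"plan": [[2.8,0,0,0,0],[3.5,0,0,0,0],[4.5,0,0,0,0],[5,0,0,0,0],[5,0,0,0,0],[5,0,0,-1,0],[5,0,0,-2,0],[5,0,0,-3,0],[5,0,0,-3,0],[5,0,0,-3,0],[5,0,0,-2,0],[5,0,0,0,0],[5,0,0,0,0]]}}

```text
time: 28.2
position: [0.5259, -0.1187, 0.2503]
tool_rot: [0.0, 0.051, 0.999, -0.0]
contact_force: [-0.8, -0.7, -0.4]
gripper_width: 0.588
grip_force: 0.0
```

```bash
python3 - <<'E'
from h import *
o=r.observe(); print(o["time"],o["position"],o["contact_force"],o["gripper_width"])
rs=[]
for n in("side","top","wrist"):
    p,C=cam(n); im=snapshot(n); c=red(im); print(n,c[:3])
    if n!="wrist": rs.append(ray(p,C,c[0][1]))
    else: cv2.imwrite("pics/w6.png",im[...,::-1]); print([plane(p,C,x[1],.13) for x in c[:2]])
print(meet(rs))
E
```

```text
28.2 [ 0.52592468 -0.11865038  0.25031112] [-0.81158163 -0.67578719 -0.35541299] 0.5878408567232828
side [(172, [349.0, 373.1])]
top [(132, [463.1, 324.9])]
wrist [(745, [320.8, 229.5]), (103, [4.7, 240.0]), (15, [1.3, 228.1])]
[array([ 0.52441858, -0.11945356,  0.13      ]), array([ 0.50620717, -0.38747992,  0.13      ])]
[ 0.52268337 -0.11827282  0.1291011 ]
```

View pics/w6.png

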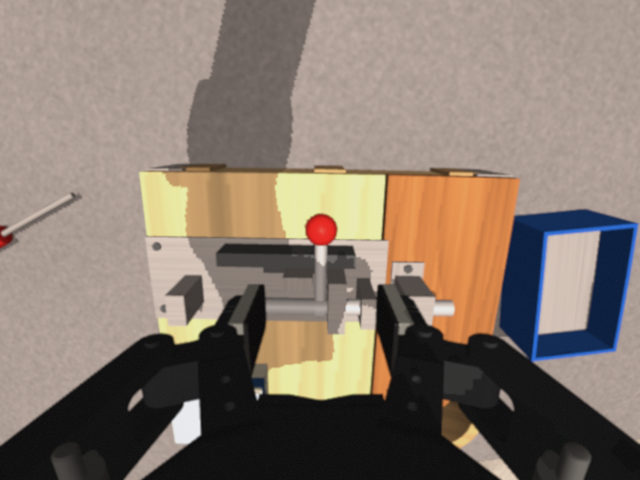

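The handle lies down in the notch: knob at (321,230), height about 0.129 m, so about 1.5 rad, beside the stop. The gripper is clear, so I hand in.

```bash
python3 -c "
from cell import r
print(r.job_done())"
```

```text
the job is handed in; nothing more can be done
None
```

The bolt is slid across to its stop, the handle is turned down into the notch at about 1.5 rad and released, and the job is handed in at about 28 s; the hand-in returned no verdict, and I did not re-measure the carton, tape roll and bin, which the arm showed no sign of touching.

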